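# Stop the engraver, clear the cups off its bed, reset the stop

## Task

Somebody has left two blue parts cups on the bed of the desktop engraving machine. Make the machine safe first by pressing its red emergency-stop button down until it latches, then take both cups off the bed and nest them, upright and fully down, one after the other into the third blue cup where it stands on the bench; last, twist the stop button clockwise (seen from above) until it pops up again, so that the machine is ready. Never move a cup while the button is up, do not shove the spindle, and leave the block of wood on the bed and the other things on the bench where they are.

Things in the scene. Friction and masses are not known exactly. Their poses are not given: they have to be found in the camera images.
- engraver: Desktop engraving machine, aluminium frame 280 mm deep (its x) by 340 mm wide (its y), fixed to the bench. Origin under its centre at bench height; x points to the gantry, away from the robot; z up. Front beam from x = -140 mm, 52 mm high. Black gantry uprights: y = +-158 mm, x 60 to 136 mm, 247 mm high; a motor sticks out of the one at -y to y = -203 mm.
- bed (a point): Middle of the top of the slotted bed, 72 mm above the bench, at x = -45 mm of the engraver. The bed is 170 mm (x) by 270 mm (y). At its back, from 30 mm behind this point and over 180 mm of y, lies a wooden board with two clamps, up to 102 mm above the bench.
- spindle_carriage (a joint): Where the spindle carriage stands along the gantry, m, + to the engraver's +y (-0.08 to 0.08); stiff, it is not to be pushed.
- spindle (a point): Lower end of the spindle motor, on its axis, 152 mm above the bench at x = 42 mm of the engraver. The motor is an upright steel cylinder, 42 mm in diameter, up to 234 mm above the bench; a thin cutter hangs down to 116 mm; the carriage behind it is 66 mm wide and up to 270 mm high.
- estop: Yellow and dark grey emergency-stop box, 58 x 64 mm, its top 75 mm above the bench, clamped to the front beam of the engraver anywhere along it and fixed there. Origin at bench height on the button's axis, z up. The red mushroom head on a black collar stands on its top.
- stop_top (a point): Middle of the top of the red mushroom head (40 mm in diameter, cylindrical band from 5.5 to 14.5 mm below this point, underside 20 mm below it; gripped by the band from above). It is 117.5 mm above the bench when up and 111.5 mm when latched.
- stop_button (a joint): How far the red head is pressed down, m: 0 up, 0.006 latched. A sprung detent pushes it up on the first half of the travel and down on the second (8 to 10 N): pressed more than 3 mm it snaps down and stays latched until the head is turned.
- stop_twist (a joint): How far the head is turned clockwise seen from above, rad, 0 to 1.1; a light spring brings it back to 0 when let go. While latched, turning lifts the head on a ramp: at about 0.65 rad it has risen 3 mm and snaps up the rest once free to. Turn it 0.9 to 1.0 rad, raising the gripper 3 to 4 mm on the way, then let go. Turning while it is up does nothing.
- cup_a: One of three alike blue plastic cups, loose, about 60 g, upright on the engraver's bed. Origin in the middle of its underside, z up. 76 mm high; foot 34 mm in diameter; the top 18 mm is a straight collar 63 mm in diameter, gripped from above. Mouth 57 mm, inner floor 22 mm above the underside: fully nested it stands 22 mm above the other cup, with about 2 mm of play.
- cup_b: The second cup on the engraver's bed, same as cup_a. Either may go first.
- cup_base: The third cup, same as cup_a, standing upright on the bench left of the engraver; the other two go into it.
- nail_jar: Bystander: clear jar with blue lid, 67 mm in diameter, 86 mm high, standing near the third cup. Origin under its middle.
- insulating_tape: Bystander: roll of black tape lying flat, 58 mm in diameter, 19 mm high, near the third cup. Origin under its middle.
- blank: Bystander: small block of wood, 40 x 70 x 18 mm, lying on the engraver's bed between the two cups; it stays there. Origin in the middle of its underside.
- tape_measure: Bystander: yellow tape measure standing on edge, 38 x 84 x 70 mm. Origin under its middle, long along its y.
- marker_black: Bystander: red and white marker pen lying flat, 135 mm long, 16 mm thick. Origin under its middle.
There are look-alikes about, which are no part of the job. What is shaped like the cup_base but green is not meant.

How it is judged:
On the way, in this order (a step that is already met when the one before it is completed fails the run):
1. the stop button is pressed down and latched, with nothing holding it and both cups still on the bed (value of joint stop_button above 0.005 m and contact force between the fingers and stop_twist below 0.3 N and distance of each of cup_a, cup_b from where it was at the start of the episode below 0.01 m), for 0.1 s.
2. with the button latched, both cups stand nested in the third cup and are let go (value of joint stop_button above 0.005 m and (((horizontal distance between cup_a and cup_base below 0.006 m and z of cup_a in the frame of cup_base between 0.018 and 0.026 m and angle between cup_a's own z axis and vertical below 0.1 rad) and (horizontal distance between cup_b and cup_a below 0.006 m and z of cup_b in the frame of cup_a between 0.018 and 0.026 m and angle between cup_b's own z axis and vertical below 0.1 rad)) or ((horizontal distance between cup_b and cup_base below 0.006 m and z of cup_b in the frame of cup_base between 0.018 and 0.026 m and angle between cup_b's own z axis and vertical below 0.1 rad) and (horizontal distance between cup_a and cup_b below 0.006 m and z of cup_a in the frame of cup_b between 0.018 and 0.026 m and angle between cup_a's own z axis and vertical below 0.1 rad))) and linear speed of each of cup_a, cup_b, cup_base below 0.02 m/s and contact force between the fingers and cup_a below 0.3 N and contact force between the fingers and cup_b below 0.3 N and contact force between the fingers and cup_base below 0.3 N), for 0.2 s.
3. the head is turned clockwise by at least 0.25 rad while it is still down (value of joint stop_button above 0.0025 m and value of joint stop_twist above 0.25 rad), for 0.02 s.
At the end, for the whole second after the job is handed in: Stop button up again (within 1 mm) and turned back (within 0.12 rad); both cups nested in the third, each 18 to 26 mm above the one below, within 6 mm of its axis, upright within 0.1 rad, at rest; the third cup upright on the bench within 30 mm of its first place (value of joint stop_button below 0.001 m and value of joint stop_twist below 0.12 rad and (((horizontal distance between cup_a and cup_base below 0.006 m and z of cup_a in the frame of cup_base between 0.018 and 0.026 m and angle between cup_a's own z axis and vertical below 0.1 rad) and (horizontal distance between cup_b and cup_a below 0.006 m and z of cup_b in the frame of cup_a between 0.018 and 0.026 m and angle between cup_b's own z axis and vertical below 0.1 rad)) or ((horizontal distance between cup_b and cup_base below 0.006 m and z of cup_b in the frame of cup_base between 0.018 and 0.026 m and angle between cup_b's own z axis and vertical below 0.1 rad) and (horizontal distance between cup_a and cup_b below 0.006 m and z of cup_a in the frame of cup_b between 0.018 and 0.026 m and angle between cup_a's own z axis and vertical below 0.1 rad))) and height (world z) of cup_base below 0.005 m and angle between cup_base's own z axis and vertical below 0.1 rad and distance of cup_base from where it was at the start of the episode below 0.03 m and linear speed of each of cup_a, cup_b, cup_base below 0.02 m/s); the robot touches nothing.
It fails at once if a cup from the bed is moved (faster than 0.05 m/s) while the stop button is up (value of joint stop_button below 0.003 m and linear speed of any of cup_a, cup_b above 0.05 m/s).
It fails at once if the spindle carriage is shoved more than 5 mm (distance of spindle from where it was at the start of the episode above 0.005 m).
It fails at once if another thing on the bench or bed is moved more than 30 mm (distance of any of nail_jar, insulating_tape, tape_measure, marker_black, blank from where it was at the start of the episode above 0.03 m).
It also fails if it takes over 72 s, if anything falls off the work surface, if the arm or the gripper's body presses on something with over 40 N, if the wrist force passes 120 N, or if a joint passes its speed limit or range.

## Robot

A 6-joint arm with a two-finger parallel gripper is mounted at the origin on a cart in front of the work surface, level with it; the furniture and walls round the work are solid. World frame = base frame: x ahead of the robot, y to its left, z up, the work surface at z = 0. Lengths are in m, angles in rad, forces in N, time in s.
With the tool pointing down it reaches from about 0.35 to 0.775 m from the base axis. Payload 7.3 kg.
Tool frame: the origin (TCP) lies midway between the tips of the shut fingers; the grasp point (between the pads) lies 19 mm behind it; z points along the fingers, y is the line along which they close (so a half turn about z gives the same grasp; the last joint's range is limited). The gripper opens to 92 mm and grips with 3 to 60 N. Pads are 19 mm wide; open, the fingers measure 130 mm over their backs; the gripper's body (75 mm by 190 mm) begins 47 mm behind the grasp point.
Start: joints at [-1.468, 0.342, 1.524, -0, 1.275, -0.146], TCP at [0.129, -0.509, 0.227] pointing down, gripper open.
Joint ranges: [-2.53, 2.53], [-0.77, 2.02], [0.04, 2.7], [-1, 4.14], [0.28, 2.66], [-3.11, 3.11]. Speed limits (rad/s): [2.57, 2.57, 3.14, 3.14, 3.14, 3.14].

## Interface

Orientations are given as [roll, pitch, yaw] about the fixed x, y, z axes, in that order (R = Rz(yaw) Ry(pitch) Rx(roll)).
In Python, from cell import robot, read_camera, camera_params, nets gives the robot as it stands. The module is installed in compiled form; this text tells all that it offers.
- The arm moves only by the tool step_arm, never from a script. Its argument "steps" is a list of rows, each an object of numbers: "x", "y", "z": the shift along the tool's x, y, z as a fraction of full scale; "rx", "ry", "rz": the turn, a rotation vector about the tool's x, y, z as a fraction of full scale; "claw": the opening, from -1 (shut) to 1 (fully open). In form: [{"x": .., "y": .., "z": .., "rx": .., "ry": .., "rz": .., "claw": ..}, ...]. A call has 1 to 12 rows; each row is the pose to reach, as a shift and turn from the pose commanded when the call began, along the tool's axes at that moment; what a row does not reach only later rows make up. Full scale, the value 1, is 750 mm for a shift and pi/4 rad for a turn. A row lasts 1/12 s, in which the tool goes at most 41.7 mm and 7.16 degrees, less where a joint would pass 70% of its speed; a pose out of reach is approached as far as the arm can. A call with a number of a shift or a turn outside -1 to 1 is refused whole. A call with a gripper value outside its range is refused whole. The fingers move at their own pace and stop on an object; "squeeze" is the grip in N (left out, the last holds). Time passes only in rows, so rows that repeat a pose let the fingers close. It gives the time, the measured TCP pose, the force, the opening and the grip force at its end, in the units of the state.
- robot.observe(): the state, without advancing time (a new reading comes with each control period).
- read_camera(name): name is "scene" or "top" or "wrist"; returns (picture, depth): 420x560x3 uint8, blue, green, red; 420x560 float32, m along the optical axis (not along the pixel's ray), 0 where there is no reading.
- camera_params(name): a dict with "fx", "fy", "cx", "cy" (pixels), "k1" (the pictures are not rectified: a ray, as slopes to the right and down, at radius r is drawn at 1 + k1 r^2 times it, then the intrinsics apply), "R" (3x3) and "t" (3): a world point X has camera coordinates R X + t; the wrist camera has in their place "hand_eye" (4x4, takes a point from camera to tool coordinates, whose origin is the TCP and whose axes are the flange's). Camera axes: x right, y down, z forward; pixel columns grow to the right and rows downward; lengths in m; the calibration is good to about 2 mm. A picture is of the moment at which its call begins: read the wrist's pose just before it. camera_params takes no time and is no camera call.
- robot.hand_in(): hands the job in; it is judged then, once.
Trained networks look in the newest picture that a camera, given by its name, has taken for a name from the list of things; names that differ only in an ending like _2 or _b are one class to them, and where a whole thing is asked for, a point or a joint stands for the part that bears it (a point fixed in the world has none). Each returns a list of dicts, best first, with "conf" (0 to 1); they miss things now and then, are a little off and sometimes report something else, mostly with a low value. They report only what shows in the picture. A call takes as long as a camera call. They do not tell look-alikes from the thing itself.
- nets.masks_of(camera, query): "region" (420x560 bool, what is visible of it) and "box" ([left, top, right, bottom] in pixels, round what is visible of it).
- nets.landmark_of(camera, query): "pixel" ([row, column] in pixels: a listed point, or the origin of a listed thing).
The state is a dict: "time": time; "qpos": joint angles; "qvel": joint speeds; "joint_efforts": joint torques, N m; "tool_pos": TCP position; "tool_rot": TCP orientation; "contact_force": force on the tool from outside, world axes, zero at the start; "torque": the same for the moment, N m; "opening": finger opening in m; "grip_force": force on a finger pad.
Only numpy, scipy, OpenCV 4.12 (cv2) and the standard library are available. Lean on these libraries where they do the work, as an engineer would, in place of code of your own. Each camera call takes 0.05 s, during which the arm holds its last target. There are 200 camera calls.

## Working session

There is one attempt and no reset: what is moved stays moved. The work goes in short steps, Python scripts to look and compute and a tool call to move; the robot and the scene stay as the last step left them, time stands still between calls to the robot, and variables do not carry over. Pictures are saved under pics/ and viewed, at most 10 in all, crops included, and the job is handed in when it is done.

Besides the shell and the picture viewer there is one more tool, called after ">>>" by a JSON object that holds its "fn" and its "kwargs", one argument or row to a line. step_arm: Moves the arm, as the interface text tells. Its arguments: {"type":"object","properties":{"steps":{"type":"array","items":{"type":"object","properties":{"x":{"type":"number","minimum":-1,"maximum":1},"y":{"type":"number","minimum":-1,"maximum":1},"z":{"type":"number","minimum":-1,"maximum":1},"rx":{"type":"number","minimum":-1,"maximum":1},"ry":{"type":"number","minimum":-1,"maximum":1},"rz":{"type":"number","minimum":-1,"maximum":1},"claw":{"type":"number"}}}},"squeeze":{"type":"number"}},"required":["steps"]}

```bash
mkdir -p pics; cat > h.py <<'E'
import numpy as np, cv2
from cell import robot, read_camera, camera_params, nets
from scipy.spatial.transform import Rotation as Ro
def pose():
    s=robot.observe(); return np.array(s["tool_pos"]), Ro.from_euler('xyz',s["tool_rot"]).as_matrix()
def ray(cam,row,col,ps=None):
    p=camera_params(cam)
    d=np.array([(col-p["cx"])/p["fx"],(row-p["cy"])/p["fy"]]);u=d.copy()
    for _ in range(20): u=d/(1+p["k1"]*(u@u))
    v=np.array([u[0],u[1],1.])
    if cam=="wrist":
        H=np.array(p["hand_eye"]);t,R=ps
        return R@(H[:3,3])+t, R@H[:3,:3]@v
    R=np.array(p["R"]);t=np.array(p["t"]); return -R.T@t, R.T@v
def atz(cam,row,col,z,ps=None):
    o,d=ray(cam,row,col,ps); return o+d*(z-o[2])/d[2]
def meet(r1,r2):
    (a,u),(b,v)=r1,r2; u=u/np.linalg.norm(u);v=v/np.linalg.norm(v)
    s=np.linalg.lstsq(np.c_[u,-v],b-a,rcond=None)[0]
    p,q=a+s[0]*u,b+s[1]*v; return (p+q)/2,np.linalg.norm(p-q)
E
python3 - <<'E'
from h import *
print(robot.observe())
for c in ("scene","top"):
    im,d=read_camera(c); cv2.imwrite(f"pics/{c}0.png",im)
    p=camera_params(c); print(c,-np.array(p["R"]).T@np.array(p["t"]),p["fx"])
    for q in ("stop_top","spindle","bed","cup_a","cup_base","nail_jar","insulating_tape","blank","tape_measure","marker_black","engraver"):
        print(q,[(np.round(r["pixel"]).astype(int).tolist(),round(r["conf"],2)) for r in nets.landmark_of(c,q)[:5]])
print(camera_params("wrist"))
E
```

```text
{'time': 0.0, 'qpos': array([-1.46801752e+00,  3.42760118e-01,  1.52507719e+00,  2.35689694e-05,
        1.27540555e+00, -1.45988224e-01]), 'qvel': array([-1.15821737e-03,  3.34207305e-04, -8.93075333e-05, -1.34371707e-03,
       -1.42551956e-03, -1.30702007e-03]), 'joint_efforts': array([-1.81397656e-03, -4.31246388e+01, -2.44222319e+01,  7.14331074e-02,
        5.60276338e-02, -1.41945525e-04]), 'tool_pos': array([ 0.12924909, -0.50839085,  0.22600457]), 'tool_rot': array([-3.13996329e+00, -2.62351543e-04,  2.48759942e-01]), 'contact_force': array([-0.43512974,  0.5745411 , -0.17481217]), 'torque': array([-0.02363645, -0.03653691,  0.02796286]), 'grip_force': 0.0, 'opening': 0.09180678663112564}
scene [-0.04104897  1.23908612  0.75482793] 469.6318130438641
stop_top [([180, 332], 0.67), ([180, 303], 0.6)]
spindle [([156, 273], 0.67)]
bed [([181, 302], 0.95), ([178, 333], 0.55)]
cup_a [([176, 320], 0.7)]
cup_base [([245, 311], 0.86), ([209, 333], 0.66), ([322, 179], 0.62)]
nail_jar [([239, 263], 0.64)]
insulating_tape [([270, 277], 0.57)]
blank [([180, 310], 0.71)]
tape_measure [([26
[... 315 characters left out ...]
)]
nail_jar [([202, 253], 0.93), ([192, 327], 0.62)]
insulating_tape [([238, 223], 0.71)]
blank [([199, 352], 0.69)]
tape_measure [([274, 245], 0.56)]
marker_black [([268, 382], 0.68)]
engraver [([184, 355], 0.61)]
{'fx': 293.32959820410025, 'fy': 293.32959820410025, 'cx': 284.1055081892443, 'cy': 215.69971765793716, 'k1': 0.005940937678418474, 'hand_eye': array([[-1.55325525e-04, -9.55278613e-01, -2.95707199e-01,
         8.00677032e-02],
       [ 9.99999964e-01, -8.36397130e-05, -2.55070863e-04,
         4.09886578e-04],
       [ 2.18930875e-04, -2.95707228e-01,  9.55278591e-01,
        -1.58736341e-01],
       [ 0.00000000e+00,  0.00000000e+00,  0.00000000e+00,
         1.00000000e+00]])}
```

View pics/scene0.png

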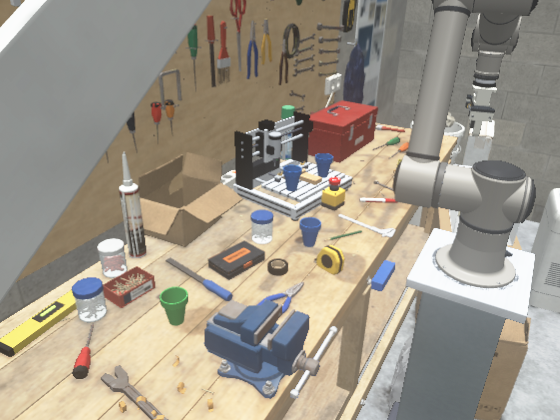

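View pics/top0.png

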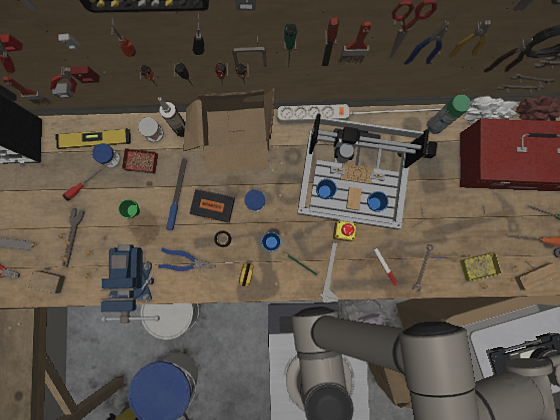

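The scene picture shows the third blue cup at row 229, col 311, the bed cups near (178,292) and (163,323), and the stop button at (185,334). The top picture has the base cup at (240,271), bed cups at (188,326) and (201,377), stop at (230,345), spindle at (152,344), jar at (200,255), and tape at (239,223). The green cup at (209,129) is the look-alike.

```bash
python3 - <<'E'
from h import *
im,d=read_camera("top")
for n,(r,c,z) in dict(base=(240,271,.076),c1=(188,326,.148),c2=(201,377,.148),stop=(229,346,.1175),spindle=(150,345,.234),jar=(200,255,.086),tape=(239,223,.019),blank=(199,353,.09),measure=(274,246,.07)).items():
    p=atz("top",r,c,z); dd=d[r-2:r+3,c-2:c+3]; o,v=ray("top",r,c); print(n,p.round(3),"depth pt",(o+v*np.median(dd)).round(3))
# engraver front beam edge yaw: corners
for r,c in ((216,300),(228,403),(120,312)): print(atz("top",r,c,.052).round(3))
hsv=cv2.cvtColor(im,cv2.COLOR_BGR2HSV)
m=cv2.inRange(hsv,(100,120,30),(125,255,255))
n,l,s,ce=cv2.connectedComponentsWithStats(m)
for i in range(1,n):
    if s[i,4]>60 and 230<ce[i][0]<400 and 150<ce[i][1]<260: print(s[i],ce[i].round(1))
m=cv2.inRange(hsv,(0,150,80),(6,255,255))|cv2.inRange(hsv,(174,150,80),(180,255,255))
n,l,s,ce=cv2.connectedComponentsWithStats(m)
for i in range(1,n):
    if s[i,4]>30 and 330<ce[i][0]<360 and 210<ce[i][1]<250: print(s[i],ce[i].round(1), atz("top",ce[i][1],ce[i][0],.113))
E
```

```text
base [0.456 0.14  0.076] depth pt [0.459 0.141 0.024]
c1 [ 0.609 -0.034  0.148] depth pt [ 0.617 -0.04   0.094]
c2 [ 0.564 -0.188  0.148] depth pt [ 0.571 -0.2    0.095]
stop [ 0.483 -0.095  0.117] depth pt [ 0.483 -0.095  0.117]
spindle [ 0.705 -0.083  0.234] depth pt [ 0.705 -0.083  0.234]
jar [0.586 0.189 0.086] depth pt [0.586 0.189 0.086]
tape [0.466 0.301 0.019] depth pt [0.467 0.304 0.   ]
blank [ 0.58  -0.125  0.09 ] depth pt [ 0.58  -0.125  0.09 ]
measure [0.349 0.223 0.07 ] depth pt [0.349 0.223 0.068]
[0.534 0.044 0.052]
[ 0.486 -0.29   0.052]
[ 0.856 -0.006  0.052]
[316 179  21  20 309] [326.  188.8]
[245 190  20  20 310] [254.4 199.7]
[368 192  20  19 315] [377.5 201. ]
[262 232  19  19 285] [270.8 241. ]
[342 224  12  12  87] [347.3 229.3] [ 0.48186913 -0.09938966  0.113     ]
```

>>> {"fn": "step_arm", "kwargs": {
  "steps": [
    {"z": -0.1},
    {"x": 0.53,"y": -0.42,"z": -0.1,"rz": -1},
    {"x": 0.53,"y": -0.42,"z": -0.1,"rz": -1},
    {"x": 0.53,"y": -0.42,"z": -0.1,"rz": -1},
    {"x": 0.53,"y": -0.42,"z": -0.1,"rz": -1},
    {"x": 0.53,"y": -0.42,"z": -0.1,"rz": -1},
    {"x": 0.53,"y": -0.42,"z": -0.1,"rz": -1},
    {"x": 0.53,"y": -0.42,"z": -0.1,"rz": -1},
    {"x": 0.53,"y": -0.42,"z": -0.1,"rz": -1},
    {"x": 0.53,"y": -0.42,"z": -0.1,"rz": -1},
    {"x": 0.53,"y": -0.42,"z": -0.1,"rz": -1},
    {"x": 0.53,"y": -0.42,"z": -0.1,"rz": -1}
  ]
}}

```text
$.steps[0]: bad value
```

>>> {"fn": "step_arm", "kwargs": {
  "steps": [
    {"rz": -1},
    {"rz": -1},
    {"rz": -1},
    {"rz": -1},
    {"rz": -1},
    {"rz": -1},
    {"rz": -1}
  ]
}}

```text
$.steps[0]: bad value
```

>>> {"fn": "step_arm", "kwargs": {
  "steps": [
    {"rz": -1},
    {"rz": -1},
    {"rz": -1},
    {"rz": -1},
    {"rz": -1},
    {"rz": -1},
    {"rz": -1}
  ]
}}

```text
$.steps[0]: bad value
```

>>> {"fn": "step_arm", "kwargs": {
  "steps": [
    {"x": 0,"y": 0,"z": -0.1,"rx": 0,"ry": 0,"rz": 0,"claw": 1}
  ]
}}

```text
time: 1.33
tool_pos: [0.1288, -0.5049, 0.2615]
tool_rot: [-3.126, -0.002, 0.249]
contact_force: [-0.0, -0.5, -0.7]
opening: 0.0919
grip_force: 0.0
```

>>> {"fn": "step_arm", "kwargs": {
  "steps": [
    {"x": 0.53,"y": -0.42,"z": -0.03,"rx": 0,"ry": 0,"rz": -1,"claw": 1},
    {"x": 0.53,"y": -0.42,"z": -0.03,"rx": 0,"ry": 0,"rz": -1,"claw": 1},
    {"x": 0.53,"y": -0.42,"z": -0.03,"rx": 0,"ry": 0,"rz": -1,"claw": 1},
    {"x": 0.53,"y": -0.42,"z": -0.03,"rx": 0,"ry": 0,"rz": -1,"claw": 1},
    {"x": 0.53,"y": -0.42,"z": -0.03,"rx": 0,"ry": 0,"rz": -1,"claw": 1},
    {"x": 0.53,"y": -0.42,"z": -0.03,"rx": 0,"ry": 0,"rz": -1,"claw": 1},
    {"x": 0.53,"y": -0.42,"z": -0.03,"rx": 0,"ry": 0,"rz": -1,"claw": 1},
    {"x": 0.53,"y": -0.42,"z": -0.03,"rx": 0,"ry": 0,"rz": -1,"claw": 1},
    {"x": 0.53,"y": -0.42,"z": -0.03,"rx": 0,"ry": 0,"rz": -1,"claw": 1},
    {"x": 0.53,"y": -0.42,"z": -0.03,"rx": 0,"ry": 0,"rz": -1,"claw": 1},
    {"x": 0.53,"y": -0.42,"z": -0.03,"rx": 0,"ry": 0,"rz": -1,"claw": 1},
    {"x": 0.53,"y": -0.42,"z": -0.03,"rx": 0,"ry": 0,"rz": -1,"claw": 1}
  ]
}}

```text
time: 2.33
tool_pos: [0.4332, -0.1098, 0.2909]
tool_rot: [3.141, 0.0, 1.034]
contact_force: [1.2, -1.5, 0.3]
opening: 0.0916
grip_force: 0.0
```

>>> {"fn": "step_arm", "kwargs": {
  "steps": [
    {"x": 0,"y": 0,"z": 0,"rx": 0,"ry": 0,"rz": -1,"claw": 1},
    {"x": 0,"y": 0,"z": 0,"rx": 0,"ry": 0,"rz": -1,"claw": 1},
    {"x": 0,"y": 0,"z": 0,"rx": 0,"ry": 0,"rz": -1,"claw": 1},
    {"x": 0,"y": 0,"z": 0,"rx": 0,"ry": 0,"rz": -1,"claw": 1},
    {"x": 0,"y": 0,"z": 0,"rx": 0,"ry": 0,"rz": -1,"claw": 1},
    {"x": 0,"y": 0,"z": 0,"rx": 0,"ry": 0,"rz": -1,"claw": 1},
    {"x": 0,"y": 0,"z": 0,"rx": 0,"ry": 0,"rz": -1,"claw": 1}
  ]
}}

```text
time: 2.92
tool_pos: [0.4323, -0.1117, 0.2906]
tool_rot: [3.142, 0.0, 1.826]
contact_force: [0.2, -0.2, -0.1]
opening: 0.0918
grip_force: 0.0
```

>>> {"fn": "step_arm", "kwargs": {
  "steps": [
    {"x": 0,"y": 0,"z": 0,"rx": 0,"ry": 0,"rz": -1,"claw": 1},
    {"x": 0,"y": 0,"z": 0,"rx": 0,"ry": 0,"rz": -1,"claw": 1},
    {"x": 0,"y": 0,"z": 0,"rx": 0,"ry": 0,"rz": -1,"claw": 1},
    {"x": 0,"y": 0,"z": 0,"rx": 0,"ry": 0,"rz": -1,"claw": 1},
    {"x": 0,"y": 0,"z": 0,"rx": 0,"ry": 0,"rz": -1,"claw": 1},
    {"x": 0,"y": 0,"z": 0,"rx": 0,"ry": 0,"rz": -1,"claw": 1},
    {"x": 0,"y": 0,"z": 0,"rx": 0,"ry": 0,"rz": -1,"claw": 1}
  ]
}}

```text
time: 3.5
tool_pos: [0.4323, -0.1118, 0.2906]
tool_rot: [-3.141, 0.0, 2.612]
contact_force: [0.2, 0.4, -0.2]
opening: 0.0921
grip_force: 0.0
```

>>> {"fn": "step_arm", "kwargs": {
  "steps": [
    {"x": 0,"y": 0,"z": 0,"rx": 0,"ry": 0,"rz": -0.5,"claw": -1},
    {"x": 0,"y": 0,"z": 0,"rx": 0,"ry": 0,"rz": -0.5,"claw": -1},
    {"x": 0,"y": 0,"z": 0,"rx": 0,"ry": 0,"rz": -0.5,"claw": -1},
    {"x": 0,"y": 0,"z": 0,"rx": 0,"ry": 0,"rz": -0.5,"claw": -1},
    {"x": 0,"y": 0,"z": 0,"rx": 0,"ry": 0,"rz": -0.5,"claw": -1}
  ]
}}

```text
time: 3.92
tool_pos: [0.4323, -0.1117, 0.2906]
tool_rot: [-3.142, 0.0, 2.995]
contact_force: [0.1, 0.4, 0.1]
opening: 0.0631
grip_force: 0.0
```

```bash
python3 - <<'E'
from h import *
ps=pose(); print(ps[0].round(4))
im,d=read_camera("wrist"); cv2.imwrite("pics/w1.png",im); np.savez("w1.npz",im=im,d=d,t=ps[0],R=ps[1])
for q in ("stop_top","cup_a"):
    for r in nets.landmark_of("wrist",q)[:4]:
        print(q,np.round(r["pixel"],1),round(r["conf"],2), atz("wrist",*r["pixel"],.1175 if q=="stop_top" else .072,ps).round(4))
E
```

```text
[ 0.4323 -0.1117  0.2906]
stop_top [234.8 300.7] 0.7 [ 0.4813 -0.0991  0.1175]
stop_top [244.7 481.4] 0.63 [0.5261 0.1169 0.1175]
cup_a [284.5 243.8] 0.59 [ 0.5633 -0.1906  0.072 ]
cup_a [211.2 298.7] 0.42 [ 0.465  -0.0972  0.072 ]
```

View pics/w1.png

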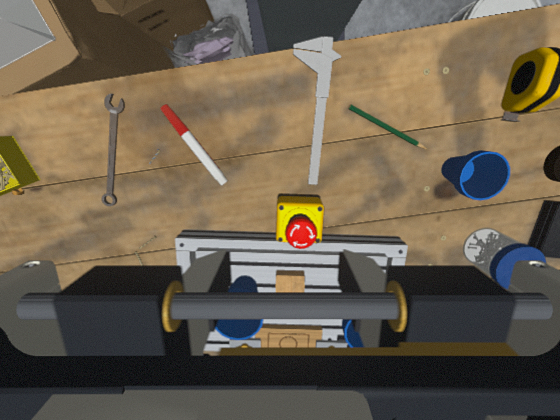

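The wrist picture shows the stop head at (235,301), the bed cup left behind the fingers at (310,240) and the base cup at (175,478). Triangulated, the stop is at about (0.4815, -0.099).

>>> {"fn": "step_arm", "kwargs": {
  "steps": [
    {"x": -0.0625,"y": 0.026,"z": 0.1,"rx": 0,"ry": 0,"rz": 0,"claw": -1},
    {"x": -0.0625,"y": 0.026,"z": 0.1,"rx": 0,"ry": 0,"rz": 0,"claw": -1},
    {"x": -0.0625,"y": 0.026,"z": 0.1,"rx": 0,"ry": 0,"rz": 0,"claw": -1},
    {"x": -0.0625,"y": 0.026,"z": 0.1,"rx": 0,"ry": 0,"rz": 0,"claw": -1},
    {"x": -0.0625,"y": 0.026,"z": 0.15,"rx": 0,"ry": 0,"rz": 0,"claw": -1},
    {"x": -0.0625,"y": 0.026,"z": 0.2,"rx": 0,"ry": 0,"rz": 0,"claw": -1},
    {"x": -0.0625,"y": 0.026,"z": 0.22,"rx": 0,"ry": 0,"rz": 0,"claw": -1},
    {"x": -0.0625,"y": 0.026,"z": 0.22,"rx": 0,"ry": 0,"rz": 0,"claw": -1},
    {"x": -0.0625,"y": 0.026,"z": 0.23,"rx": 0,"ry": 0,"rz": 0,"claw": -1},
    {"x": -0.0625,"y": 0.026,"z": 0.235,"rx": 0,"ry": 0,"rz": 0,"claw": -1},
    {"x": -0.0625,"y": 0.026,"z": 0.239,"rx": 0,"ry": 0,"rz": 0,"claw": -1}
  ]
}}

```text
time: 4.98
tool_pos: [0.4827, -0.0998, 0.113]
tool_rot: [-3.141, 0.004, 2.997]
contact_force: [0.4, -0.2, -0.3]
opening: 0.0003
grip_force: 0.0
```

>>> {"fn": "step_arm", "kwargs": {
  "steps": [
    {"x": 0,"y": 0,"z": 0.001,"rx": 0,"ry": 0,"rz": 0,"claw": -1},
    {"x": 0,"y": 0,"z": 0.002,"rx": 0,"ry": 0,"rz": 0,"claw": -1}
  ]
}}

```text
time: 5.15
tool_pos: [0.4824, -0.0996, 0.1111]
tool_rot: [-3.141, 0.003, 2.998]
contact_force: [-1.1, 0.7, 10.6]
opening: 0.0006
grip_force: 5.5
```

>>> {"fn": "step_arm", "kwargs": {
  "steps": [
    {"x": 0,"y": 0,"z": -0.03,"rx": 0,"ry": 0,"rz": 0,"claw": -1},
    {"x": 0,"y": 0,"z": -0.29,"rx": 0,"ry": 0,"rz": 0,"claw": 1},
    {"x": 0,"y": 0,"z": -0.29,"rx": 0,"ry": 0,"rz": 0,"claw": 1},
    {"x": 0,"y": 0,"z": -0.29,"rx": 0,"ry": 0,"rz": 0,"claw": 1},
    {"x": -0.05,"y": 0,"z": -0.29,"rx": 0,"ry": 0,"rz": 0,"claw": 1},
    {"x": -0.1,"y": 0,"z": -0.29,"rx": 0,"ry": 0,"rz": 0,"claw": 1},
    {"x": -0.1,"y": 0,"z": -0.29,"rx": 0,"ry": 0,"rz": 0,"claw": 1},
    {"x": -0.1,"y": 0,"z": -0.29,"rx": 0,"ry": 0,"rz": 0,"claw": 1},
    {"x": -0.1,"y": 0,"z": -0.29,"rx": 0,"ry": 0,"rz": 0,"claw": 1}
  ]
}}

```text
time: 5.9
tool_pos: [0.556, -0.11, 0.3273]
tool_rot: [-3.141, 0.0, 2.998]
contact_force: [-0.7, 0.4, -1.1]
opening: 0.0491
grip_force: 0.0
```

```bash
cat >> h.py <<'E'
def cloud(cam,d,ps=None):
    rr,cc=np.nonzero(d>0); p=camera_params(cam)
    u=cv2.undistortPoints(np.c_[cc,rr].astype(float)[:,None],np.array([[p["fx"],0,p["cx"]],[0,p["fy"],p["cy"]],[0,0,1]]),np.array([p["k1"],0,0,0.]))[:,0]
    v=np.c_[u,np.ones(len(u))]*d[rr,cc][:,None]
    if cam=="wrist":
        H=np.array(p["hand_eye"]);t,R=ps; P=(v@H[:3,:3].T+H[:3,3])@R.T+t
    else: P=(v-np.array(p["t"]))@np.array(p["R"])
    return rr,cc,P
def rims(cam,im,d,ps=None):
    hsv=cv2.cvtColor(im,cv2.COLOR_BGR2HSV); m=cv2.inRange(hsv,(100,110,25),(126,255,255))
    rr,cc,P=cloud(cam,d,ps); n,l,s,ce=cv2.connectedComponentsWithStats(m); out=[]
    for i in range(1,n):
        if s[i,4]<150: continue
        Q=P[l[rr,cc]==i]
        if len(Q)<50: continue
        zt=np.percentile(Q[:,2],98); q=Q[Q[:,2]>zt-.006]
        # least-squares circle of known-ish radius
        from scipy.optimize import least_squares
        f=least_squares(lambda a:np.hypot(q[:,0]-a[0],q[:,1]-a[1])-.0305,q.mean(0)[:2],loss="soft_l1",f_scale=.002)
        out.append((s[i,:5].tolist(),zt.round(4),f.x.round(4),len(q),round(float(np.sqrt(2*f.cost/len(q))),4)))
    return out
E
python3 - <<'E'
from h import *
ps=pose(); print(ps[0].round(4))
im,d=read_camera("wrist"); cv2.imwrite("pics/w2.png",im)
for o in rims("wrist",im,d,ps): print("w",o)
a,b=nets.landmark_of("wrist","stop_top"),0
print([(r["pixel"],r["conf"]) for r in a])
z=np.load("w1.npz")
for o in rims("wrist",z["im"],z["d"],(z["t"],z["R"])): print("w1",o)
im,d=read_camera("top")
for o in rims("top",im,d): print("t",o)
rr,cc,P=cloud("top",d); k=(abs(P[:,0]-.482)<.012)&(abs(P[:,1]+.099)<.012); print("stop z",np.median(P[k,2]),k.sum())
E
```

```text
[ 0.556  -0.11    0.3273]
w ([430, 48, 65, 55, 2538], np.float64(0.0776), array([0.4521, 0.1415]), 639, 0.0013)
w ([477, 152, 55, 48, 2043], np.float64(0.0884), array([0.5865, 0.1909]), 1883, 0.0054)
w ([195, 186, 52, 50, 1951], np.float64(0.1494), array([ 0.5632, -0.1879]), 491, 0.0013)
w ([327, 200, 52, 51, 2092], np.float64(0.1494), array([ 0.6062, -0.0327]), 514, 0.0013)
[([127.6, 281.8], 0.89)]
w1 ([442, 151, 68, 49, 2449], np.float64(0.0775), array([0.4513, 0.1414]), 609, 0.0014)
w1 ([490, 244, 56, 45, 1132], np.float64(0.0883), array([0.5898, 0.1946]), 925, 0.0055)
w1 ([228, 277, 29, 15, 329], np.float64(0.1389), array([ 0.505 , -0.1755]), 60, 0.0032)
w1 ([215, 319, 48, 21, 766], np.float64(0.3308), array([ 0.442 , -0.1145]), 17, 0.0001)
w1 ([342, 319, 21, 29, 354], np.float64(0.332), array([ 0.4358, -0.1111]), 11, 0.0001)
t ([93, 144, 20, 20, 314], np.float64(0.0914), array([0.7538, 0.6844]), 133, 0.0056)
t ([316, 179, 18, 20, 278], np.float64(0.2801), array([ 0.5591, -0.0446]), 6, 0.0009)
t ([245, 190, 20, 20, 316], np.float64(0.0919), array([0.5879, 0.1902]), 153, 0.0054)
t ([167, 202, 11, 28, 169], np.float64(0.0302), array([0.5556, 0.4936]), 44, 0.0051)
t ([262, 232, 19, 19, 290], np.float64(0.0797), array([0.4531, 0.1415]), 42, 0.0014)
t ([129, 362, 62, 58, 2781], np.float64(-0.598), array([-0.1851,  0.6666]), 395, 0.0158)
stop z 0.11313433866627165 1
```

View pics/w2.png

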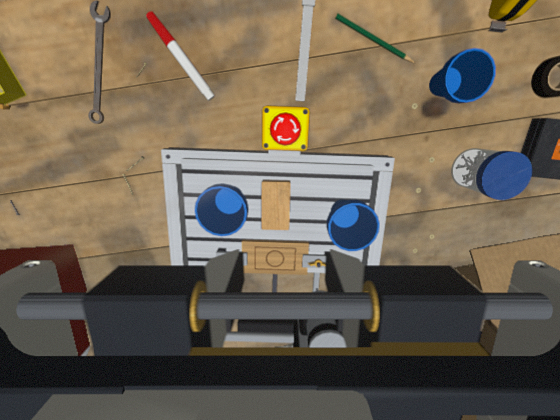

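The wrist picture shows both bed cups at (208,221) and (226,353), the block between them, the stop at (128,286), and the base cup at (75,465) with a jar and a tape roll near it. Next I check the button height.

```bash
python3 - <<'E'
from h import *
ps=pose(); im,d=read_camera("wrist")
rr,cc,P=cloud("wrist",d,ps)
k=(abs(rr-128)<6)&(abs(cc-286)<6); print("now",np.median(P[k],0))
z=np.load("w1.npz"); rr,cc,P=cloud("wrist",z["d"],(z["t"],z["R"]))
k=(abs(rr-235)<6)&(abs(cc-302)<6); print("before",np.median(P[k],0))
E
```

```text
now [ 0.47856188 -0.0965866   0.11192835]
before [ 0.48163256 -0.09766794  0.11785642]
```

>>> {"fn": "step_arm", "kwargs": {
  "steps": [
    {"x": -0.0515,"y": 0.1115,"z": 0,"rx": 0,"ry": 0,"rz": 0,"claw": 1},
    {"x": -0.0515,"y": 0.1115,"z": 0,"rx": 0,"ry": 0,"rz": 0,"claw": 1},
    {"x": -0.0515,"y": 0.1115,"z": 0.1,"rx": 0,"ry": 0,"rz": 0,"claw": 1},
    {"x": -0.0515,"y": 0.1115,"z": 0.1,"rx": 0,"ry": 0,"rz": 0,"claw": 1},
    {"x": -0.0515,"y": 0.1115,"z": 0.15,"rx": 0,"ry": 0,"rz": 0,"claw": 1},
    {"x": -0.0515,"y": 0.1115,"z": 0.2,"rx": 0,"ry": 0,"rz": 0,"claw": 1},
    {"x": -0.0515,"y": 0.1115,"z": 0.24,"rx": 0,"ry": 0,"rz": 0,"claw": 1},
    {"x": -0.0515,"y": 0.1115,"z": 0.276,"rx": 0,"ry": 0,"rz": 0,"claw": 1},
    {"x": -0.0515,"y": 0.1115,"z": 0.276,"rx": 0,"ry": 0,"rz": 0,"claw": 1}
  ]
}}

```text
time: 6.85
tool_pos: [0.6016, -0.0321, 0.1143]
tool_rot: [3.141, -0.012, 2.998]
contact_force: [-1.3, 0.7, 0.4]
opening: 0.0918
grip_force: 0.0
```

>>> {"fn": "step_arm", "kwargs": {
  "squeeze": 12,
  "steps": [
    {"x": 0,"y": 0,"z": -0.001,"rx": 0,"ry": 0,"rz": 0,"claw": 1},
    {"x": 0,"y": 0,"z": -0.001,"rx": 0,"ry": 0,"rz": 0,"claw": -1},
    {"x": 0,"y": 0,"z": -0.001,"rx": 0,"ry": 0,"rz": 0,"claw": -1},
    {"x": 0,"y": 0,"z": -0.001,"rx": 0,"ry": 0,"rz": 0,"claw": -1},
    {"x": 0,"y": 0,"z": -0.001,"rx": 0,"ry": 0,"rz": 0,"claw": -1},
    {"x": 0,"y": 0,"z": -0.001,"rx": 0,"ry": 0,"rz": 0,"claw": -1},
    {"x": 0,"y": 0,"z": -0.001,"rx": 0,"ry": 0,"rz": 0,"claw": -1}
  ]
}}

```text
time: 7.43
tool_pos: [0.6065, -0.0327, 0.122]
tool_rot: [3.142, 0.002, 2.998]
contact_force: [0.0, 1.4, 3.1]
opening: 0.0633
grip_force: 12.0
```

>>> {"fn": "step_arm", "kwargs": {
  "steps": [
    {"x": 0,"y": 0,"z": -0.05,"rx": 0,"ry": 0,"rz": 0,"claw": -1},
    {"x": 0,"y": 0,"z": -0.1,"rx": 0,"ry": 0,"rz": 0,"claw": -1},
    {"x": 0.04,"y": 0.03,"z": -0.12,"rx": 0,"ry": 0,"rz": 0,"claw": -1},
    {"x": 0.08,"y": 0.07,"z": -0.12,"rx": 0,"ry": 0,"rz": 0,"claw": -1},
    {"x": 0.12,"y": 0.1,"z": -0.12,"rx": 0,"ry": 0,"rz": 0,"claw": -1},
    {"x": 0.16,"y": 0.135,"z": -0.12,"rx": 0,"ry": 0,"rz": 0,"claw": -1},
    {"x": 0.2,"y": 0.17,"z": -0.12,"rx": 0,"ry": 0,"rz": 0,"claw": -1},
    {"x": 0.225,"y": 0.19,"z": -0.12,"rx": 0,"ry": 0,"rz": 0,"claw": -1},
    {"x": 0.2375,"y": 0.2,"z": -0.12,"rx": 0,"ry": 0,"rz": 0,"claw": -1},
    {"x": 0.2375,"y": 0.2,"z": -0.12,"rx": 0,"ry": 0,"rz": 0,"claw": -1},
    {"x": 0.2375,"y": 0.2,"z": -0.12,"rx": 0,"ry": 0,"rz": 0,"claw": -1}
  ]
}}

```text
time: 8.35
tool_pos: [0.4517, 0.1412, 0.2113]
tool_rot: [-3.141, 0.001, 2.999]
contact_force: [0.5, 0.4, -0.6]
opening: 0.0635
grip_force: 12.0
```

```bash
python3 - <<'E'
from h import *
s=robot.observe(); print(s["tool_pos"],s["tool_rot"],s["opening"],s["grip_force"])
im,d=read_camera("wrist"); cv2.imwrite("pics/w3.png",im)
E
```

```text
[0.45170307 0.14119471 0.21128873] [-3.14128172e+00  1.17315590e-03  2.99885798e+00] 0.06345371327995858 11.999977827072144
```

View pics/w3.png

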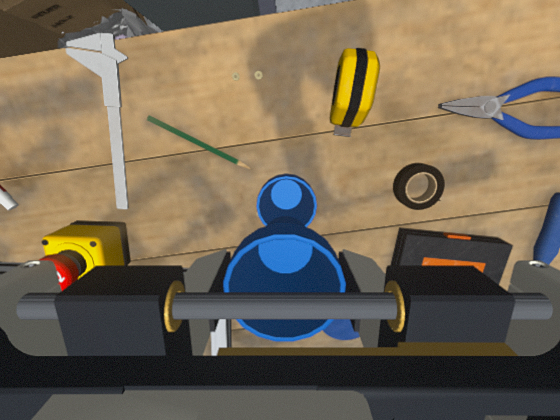

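The held cup hangs upright at about (287,285), and the base cup at (202,287) lines up under it, so I can lower.

>>> {"fn": "step_arm", "kwargs": {
  "steps": [
    {"x": 0,"y": 0,"z": 0.05,"rx": 0,"ry": 0,"rz": 0,"claw": -1},
    {"x": 0,"y": 0,"z": 0.09,"rx": 0,"ry": 0,"rz": 0,"claw": -1},
    {"x": 0,"y": 0,"z": 0.12,"rx": 0,"ry": 0,"rz": 0,"claw": -1},
    {"x": 0,"y": 0,"z": 0.145,"rx": 0,"ry": 0,"rz": 0,"claw": -1},
    {"x": 0,"y": 0,"z": 0.165,"rx": 0,"ry": 0,"rz": 0,"claw": -1},
    {"x": 0,"y": 0,"z": 0.176,"rx": 0,"ry": 0,"rz": 0,"claw": -1},
    {"x": 0,"y": 0,"z": 0.18,"rx": 0,"ry": 0,"rz": 0,"claw": -1},
    {"x": 0,"y": 0,"z": 0.183,"rx": 0,"ry": 0,"rz": 0,"claw": -1},
    {"x": 0,"y": 0,"z": 0.184,"rx": 0,"ry": 0,"rz": 0,"claw": -1},
    {"x": 0,"y": 0,"z": 0.184,"rx": 0,"ry": 0,"rz": 0,"claw": -1}
  ]
}}

```text
time: 9.23
tool_pos: [0.4545, 0.142, 0.0754]
tool_rot: [3.138, 0.006, 2.996]
contact_force: [-2.7, 5.9, 14.5]
opening: 0.0631
grip_force: 18.0
```

>>> {"fn": "step_arm", "kwargs": {
  "steps": [
    {"x": 0,"y": 0,"z": -0.003,"rx": 0,"ry": 0,"rz": 0,"claw": -1},
    {"x": 0,"y": 0,"z": -0.003,"rx": 0,"ry": 0,"rz": 0,"claw": 1},
    {"x": 0,"y": 0,"z": -0.003,"rx": 0,"ry": 0,"rz": 0,"claw": 1},
    {"x": 0,"y": 0,"z": -0.003,"rx": 0,"ry": 0,"rz": 0,"claw": 1},
    {"x": 0,"y": 0,"z": -0.003,"rx": 0,"ry": 0,"rz": 0,"claw": 1},
    {"x": 0,"y": 0,"z": -0.003,"rx": 0,"ry": 0,"rz": 0,"claw": 1},
    {"x": 0,"y": 0,"z": -0.05,"rx": 0,"ry": 0,"rz": 0,"claw": 1},
    {"x": 0,"y": 0,"z": -0.1,"rx": 0,"ry": 0,"rz": 0,"claw": 1},
    {"x": 0.05,"y": 0,"z": -0.15,"rx": 0,"ry": 0,"rz": 0,"claw": 1},
    {"x": 0.07,"y": 0,"z": -0.2,"rx": 0,"ry": 0,"rz": 0,"claw": 1},
    {"x": 0.07,"y": 0,"z": -0.22,"rx": 0,"ry": 0,"rz": 0,"claw": 1},
    {"x": 0.07,"y": 0,"z": -0.22,"rx": 0,"ry": 0,"rz": 0,"claw": 1}
  ]
}}

```text
time: 10.23
tool_pos: [0.4003, 0.1495, 0.2428]
tool_rot: [3.139, 0.009, 2.999]
contact_force: [1.4, -0.9, 0.0]
opening: 0.0917
grip_force: 0.0
```

```bash
python3 - <<'E'
from h import *
ps=pose(); print(ps[0].round(4))
im,d=read_camera("wrist"); cv2.imwrite("pics/w4.png",im)
for o in rims("wrist",im,d,ps): print("w",o)
im,d=read_camera("scene"); cv2.imwrite("pics/s4.png",cv2.resize(im[190:290,250:390],None,fx=4,fy=4))
E
```

```text
[0.4003 0.1495 0.2428]
w ([470, 124, 90, 22, 882], np.float64(0.0159), array([0.3959, 0.4523]), 831, 0.0049)
w ([468, 154, 92, 25, 892], np.float64(0.0156), array([0.4008, 0.4556]), 848, 0.0059)
w ([257, 210, 55, 63, 2680], np.float64(0.0992), array([0.4517, 0.1427]), 607, 0.0014)
w ([509, 223, 33, 43, 690], np.float64(0.0257), array([0.5214, 0.45  ]), 420, 0.0038)
w ([312, 319, 52, 28, 1326], np.float64(0.0878), array([0.605 , 0.1892]), 1306, 0.0055)
```

View pics/s4.png

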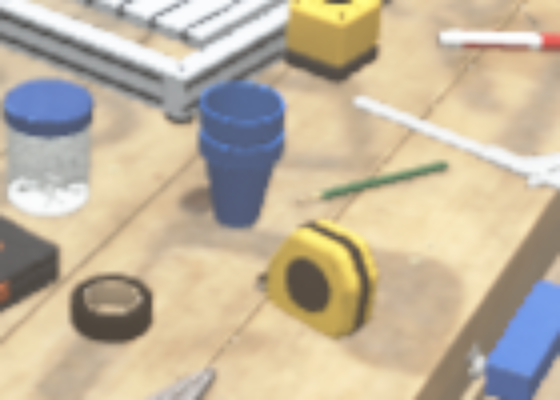

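The scene crop shows the first cup nested fully and upright in the base cup, at about (140,240) of the crop. Its rim is at 0.098 m. Now the second cup.

>>> {"fn": "step_arm", "kwargs": {
  "steps": [
    {"x": -0.279,"y": -0.4145,"z": -0.03,"rx": 0,"ry": 0,"rz": 0,"claw": 1},
    {"x": -0.279,"y": -0.4145,"z": -0.03,"rx": 0,"ry": 0,"rz": 0,"claw": 1},
    {"x": -0.279,"y": -0.4145,"z": -0.03,"rx": 0,"ry": 0,"rz": 0,"claw": 1},
    {"x": -0.279,"y": -0.4145,"z": -0.03,"rx": 0,"ry": 0,"rz": 0,"claw": 1},
    {"x": -0.279,"y": -0.4145,"z": -0.03,"rx": 0,"ry": 0,"rz": 0,"claw": 1},
    {"x": -0.279,"y": -0.4145,"z": -0.03,"rx": 0,"ry": 0,"rz": 0,"claw": 1},
    {"x": -0.279,"y": -0.4145,"z": -0.03,"rx": 0,"ry": 0,"rz": 0,"claw": 1},
    {"x": -0.279,"y": -0.4145,"z": -0.03,"rx": 0,"ry": 0,"rz": 0,"claw": 1},
    {"x": -0.279,"y": -0.4145,"z": -0.03,"rx": 0,"ry": 0,"rz": 0,"claw": 1},
    {"x": -0.279,"y": -0.4145,"z": -0.03,"rx": 0,"ry": 0,"rz": 0,"claw": 1},
    {"x": -0.279,"y": -0.4145,"z": -0.01,"rx": 0,"ry": 0,"rz": 0,"claw": 1}
  ]
}}

```text
time: 11.25
tool_pos: [0.563, -0.1922, 0.2446]
tool_rot: [-3.141, 0.001, 2.994]
contact_force: [0.7, -0.0, -0.8]
opening: 0.0917
grip_force: 0.0
```

>>> {"fn": "step_arm", "kwargs": {
  "steps": [
    {"x": 0,"y": 0,"z": 0.03,"rx": 0,"ry": 0,"rz": 0,"claw": 1},
    {"x": 0,"y": 0,"z": 0.05,"rx": 0,"ry": 0,"rz": 0,"claw": 1},
    {"x": 0,"y": 0,"z": 0.05,"rx": 0,"ry": 0,"rz": 0,"claw": 1}
  ]
}}

```text
time: 11.5
tool_pos: [0.5595, -0.1882, 0.2022]
tool_rot: [3.139, -0.01, 2.997]
contact_force: [-0.4, 0.6, -0.3]
opening: 0.0919
grip_force: 0.0
```

>>> {"fn": "step_arm", "kwargs": {
  "steps": [
    {"x": 0,"y": 0,"z": 0.04,"rx": 0,"ry": 0,"rz": 0,"claw": 1},
    {"x": 0,"y": 0,"z": 0.075,"rx": 0,"ry": 0,"rz": 0,"claw": 1},
    {"x": 0,"y": 0,"z": 0.1,"rx": 0,"ry": 0,"rz": 0,"claw": 1},
    {"x": 0,"y": 0,"z": 0.107,"rx": 0,"ry": 0,"rz": 0,"claw": 1},
    {"x": 0,"y": 0,"z": 0.107,"rx": 0,"ry": 0,"rz": 0,"claw": 1},
    {"x": 0,"y": 0,"z": 0.107,"rx": 0,"ry": 0,"rz": 0,"claw": -1},
    {"x": 0,"y": 0,"z": 0.107,"rx": 0,"ry": 0,"rz": 0,"claw": -1},
    {"x": 0,"y": 0,"z": 0.107,"rx": 0,"ry": 0,"rz": 0,"claw": -1},
    {"x": 0,"y": 0,"z": 0.107,"rx": 0,"ry": 0,"rz": 0,"claw": -1},
    {"x": 0,"y": 0,"z": 0.107,"rx": 0,"ry": 0,"rz": 0,"claw": -1},
    {"x": 0,"y": 0,"z": 0.107,"rx": 0,"ry": 0,"rz": 0,"claw": -1}
  ]
}}

```text
time: 12.42
tool_pos: [0.5621, -0.189, 0.1286]
tool_rot: [-3.141, 0.001, 2.998]
contact_force: [-0.6, 0.7, 2.7]
opening: 0.0626
grip_force: 12.0
```

>>> {"fn": "step_arm", "kwargs": {
  "steps": [
    {"x": 0,"y": 0,"z": 0,"rx": 0,"ry": 0,"rz": 0,"claw": 1},
    {"x": 0,"y": 0,"z": 0,"rx": 0,"ry": 0,"rz": 0,"claw": 1},
    {"x": 0,"y": 0,"z": 0.005,"rx": 0,"ry": 0,"rz": 0,"claw": 1},
    {"x": 0,"y": 0,"z": 0.01,"rx": 0,"ry": 0,"rz": 0,"claw": 1},
    {"x": 0,"y": 0,"z": 0.01,"rx": 0,"ry": 0,"rz": 0,"claw": 1},
    {"x": 0,"y": 0,"z": 0.01,"rx": 0,"ry": 0,"rz": 0,"claw": -1},
    {"x": 0,"y": 0,"z": 0.01,"rx": 0,"ry": 0,"rz": 0,"claw": -1},
    {"x": 0,"y": 0,"z": 0.01,"rx": 0,"ry": 0,"rz": 0,"claw": -1},
    {"x": 0,"y": 0,"z": 0.01,"rx": 0,"ry": 0,"rz": 0,"claw": -1},
    {"x": 0,"y": 0,"z": 0.01,"rx": 0,"ry": 0,"rz": 0,"claw": -1}
  ]
}}

```text
time: 13.25
tool_pos: [0.5618, -0.1889, 0.1204]
tool_rot: [-3.141, 0.0, 2.998]
contact_force: [0.0, 0.2, 1.3]
opening: 0.0633
grip_force: 0.2
```

>>> {"fn": "step_arm", "kwargs": {
  "steps": [
    {"x": 0,"y": 0,"z": 0,"rx": 0,"ry": 0,"rz": 0,"claw": -1},
    {"x": 0,"y": 0,"z": 0,"rx": 0,"ry": 0,"rz": 0,"claw": -1},
    {"x": 0,"y": 0,"z": -0.05,"rx": 0,"ry": 0,"rz": 0,"claw": -1},
    {"x": 0,"y": 0,"z": -0.1,"rx": 0,"ry": 0,"rz": 0,"claw": -1},
    {"x": 0,"y": 0,"z": -0.14,"rx": 0,"ry": 0,"rz": 0,"claw": -1},
    {"x": 0,"y": 0,"z": -0.14,"rx": 0,"ry": 0,"rz": 0,"claw": -1}
  ]
}}

```text
time: 13.75
tool_pos: [0.5644, -0.1901, 0.2324]
tool_rot: [-3.138, 0.012, 2.998]
contact_force: [-0.8, 0.1, -0.0]
opening: 0.0626
grip_force: 12.0
```

>>> {"fn": "step_arm", "kwargs": {
  "steps": [
    {"x": 0.02,"y": 0.04,"z": 0,"rx": 0,"ry": 0,"rz": 0,"claw": -1},
    {"x": 0.045,"y": 0.09,"z": 0,"rx": 0,"ry": 0,"rz": 0,"claw": -1},
    {"x": 0.07,"y": 0.14,"z": 0,"rx": 0,"ry": 0,"rz": 0,"claw": -1},
    {"x": 0.095,"y": 0.19,"z": 0,"rx": 0,"ry": 0,"rz": 0,"claw": -1},
    {"x": 0.12,"y": 0.24,"z": 0,"rx": 0,"ry": 0,"rz": 0,"claw": -1},
    {"x": 0.145,"y": 0.29,"z": 0,"rx": 0,"ry": 0,"rz": 0,"claw": -1},
    {"x": 0.17,"y": 0.34,"z": 0,"rx": 0,"ry": 0,"rz": 0,"claw": -1},
    {"x": 0.19,"y": 0.38,"z": 0,"rx": 0,"ry": 0,"rz": 0,"claw": -1},
    {"x": 0.205,"y": 0.405,"z": 0,"rx": 0,"ry": 0,"rz": 0,"claw": -1},
    {"x": 0.21,"y": 0.416,"z": 0,"rx": 0,"ry": 0,"rz": 0,"claw": -1},
    {"x": 0.21,"y": 0.416,"z": 0,"rx": 0,"ry": 0,"rz": 0,"claw": -1},
    {"x": 0.21,"y": 0.416,"z": 0,"rx": 0,"ry": 0,"rz": 0,"claw": -1}
  ]
}}

```text
time: 14.75
tool_pos: [0.4508, 0.1421, 0.2251]
tool_rot: [-3.141, 0.0, 2.999]
contact_force: [-0.3, 0.0, -1.0]
opening: 0.063
grip_force: 12.0
```

>>> {"fn": "step_arm", "kwargs": {
  "steps": [
    {"x": 0,"y": 0,"z": 0.04,"rx": 0,"ry": 0,"rz": 0,"claw": -1},
    {"x": 0,"y": 0,"z": 0.08,"rx": 0,"ry": 0,"rz": 0,"claw": -1},
    {"x": 0,"y": 0,"z": 0.11,"rx": 0,"ry": 0,"rz": 0,"claw": -1},
    {"x": 0,"y": 0,"z": 0.135,"rx": 0,"ry": 0,"rz": 0,"claw": -1},
    {"x": 0,"y": 0,"z": 0.155,"rx": 0,"ry": 0,"rz": 0,"claw": -1},
    {"x": 0,"y": 0,"z": 0.165,"rx": 0,"ry": 0,"rz": 0,"claw": -1},
    {"x": 0,"y": 0,"z": 0.17,"rx": 0,"ry": 0,"rz": 0,"claw": -1},
    {"x": 0,"y": 0,"z": 0.173,"rx": 0,"ry": 0,"rz": 0,"claw": -1},
    {"x": 0,"y": 0,"z": 0.174,"rx": 0,"ry": 0,"rz": 0,"claw": -1},
    {"x": 0,"y": 0,"z": 0.174,"rx": 0,"ry": 0,"rz": 0,"claw": -1}
  ]
}}

```text
time: 15.58
tool_pos: [0.4535, 0.1428, 0.0972]
tool_rot: [3.138, 0.006, 2.996]
contact_force: [-1.6, 4.1, 12.0]
opening: 0.0626
grip_force: 17.0
```

Same signature as the first nesting, so I release.

>>> {"fn": "step_arm", "kwargs": {
  "steps": [
    {"x": 0,"y": 0,"z": -0.003,"rx": 0,"ry": 0,"rz": 0,"claw": -1},
    {"x": 0,"y": 0,"z": -0.003,"rx": 0,"ry": 0,"rz": 0,"claw": 1},
    {"x": 0,"y": 0,"z": -0.003,"rx": 0,"ry": 0,"rz": 0,"claw": 1},
    {"x": 0,"y": 0,"z": -0.003,"rx": 0,"ry": 0,"rz": 0,"claw": 1},
    {"x": 0,"y": 0,"z": -0.003,"rx": 0,"ry": 0,"rz": 0,"claw": 1},
    {"x": 0,"y": 0,"z": -0.003,"rx": 0,"ry": 0,"rz": 0,"claw": 1},
    {"x": 0,"y": 0,"z": -0.05,"rx": 0,"ry": 0,"rz": 0,"claw": 1},
    {"x": 0,"y": 0,"z": -0.1,"rx": 0,"ry": 0,"rz": 0,"claw": 1},
    {"x": 0.05,"y": 0,"z": -0.15,"rx": 0,"ry": 0,"rz": 0,"claw": 1},
    {"x": 0.07,"y": 0,"z": -0.2,"rx": 0,"ry": 0,"rz": 0,"claw": 1},
    {"x": 0.07,"y": 0,"z": -0.22,"rx": 0,"ry": 0,"rz": 0,"claw": 1},
    {"x": 0.07,"y": 0,"z": -0.22,"rx": 0,"ry": 0,"rz": 0,"claw": 1}
  ]
}}

```text
time: 16.58
tool_pos: [0.3997, 0.1507, 0.2647]
tool_rot: [3.139, 0.009, 2.999]
contact_force: [0.5, 0.2, 0.1]
opening: 0.0918
grip_force: 0.0
```

```bash
python3 - <<'E'
from h import *
ps=pose(); print(ps[0].round(4))
im,d=read_camera("wrist")
for o in rims("wrist",im,d,ps): print("w",o)
im,d=read_camera("scene"); cv2.imwrite("pics/s5.png",cv2.resize(im[150:290,240:400],None,fx=4,fy=4))
E
```

```text
[0.3997 0.1507 0.2647]
w ([461, 125, 96, 20, 869], np.float64(0.0158), array([0.3957, 0.4572]), 825, 0.0058)
w ([457, 153, 88, 23, 798], np.float64(0.0155), array([0.4008, 0.4559]), 771, 0.0059)
w ([256, 206, 55, 69, 2914], np.float64(0.1214), array([0.4524, 0.1425]), 617, 0.0014)
w ([496, 219, 32, 48, 793], np.float64(0.332), array([0.4029, 0.2196]), 17, 0.0002)
w ([310, 319, 48, 23, 898], np.float64(0.0879), array([0.572 , 0.1943]), 896, 0.0048)
```

View pics/s5.png

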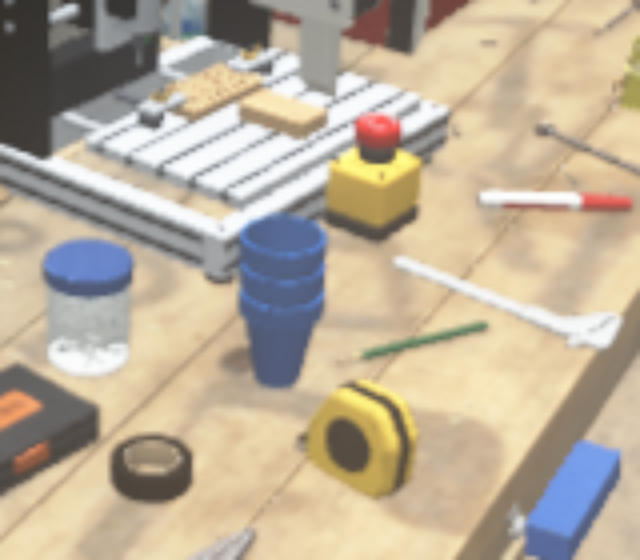

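The scene crop shows all three cups stacked upright at (285,300), with the rim at 0.120 m. The jar, tape, tape measure, marker and block are where they were. The button is still down at (378,135), so next comes the twist.

>>> {"fn": "step_arm", "kwargs": {
  "squeeze": 25,
  "steps": [
    {"x": -0.155,"y": -0.314,"z": 0,"rx": 0,"ry": 0,"rz": 0,"claw": 1},
    {"x": -0.155,"y": -0.314,"z": 0,"rx": 0,"ry": 0,"rz": 0,"claw": 1},
    {"x": -0.155,"y": -0.314,"z": 0,"rx": 0,"ry": 0,"rz": 0,"claw": 1},
    {"x": -0.155,"y": -0.314,"z": 0,"rx": 0,"ry": 0,"rz": 0,"claw": 1},
    {"x": -0.155,"y": -0.314,"z": 0,"rx": 0,"ry": 0,"rz": 0,"claw": 1},
    {"x": -0.155,"y": -0.314,"z": 0,"rx": 0,"ry": 0,"rz": 0,"claw": 1},
    {"x": -0.155,"y": -0.314,"z": 0.05,"rx": 0,"ry": 0,"rz": 0,"claw": 1},
    {"x": -0.155,"y": -0.314,"z": 0.1,"rx": 0,"ry": 0,"rz": 0,"claw": 1},
    {"x": -0.155,"y": -0.314,"z": 0.15,"rx": 0,"ry": 0,"rz": 0,"claw": 1},
    {"x": -0.155,"y": -0.314,"z": 0.15,"rx": 0,"ry": 0,"rz": 0,"claw": 1},
    {"x": -0.155,"y": -0.314,"z": 0.15,"rx": 0,"ry": 0,"rz": 0,"claw": 1}
  ]
}}

```text
time: 17.6
tool_pos: [0.4784, -0.0994, 0.1451]
tool_rot: [3.14, -0.007, 2.997]
contact_force: [-0.0, -0.6, 0.7]
opening: 0.0922
grip_force: 0.0
```

>>> {"fn": "step_arm", "kwargs": {
  "steps": [
    {"x": 0,"y": 0,"z": 0.02,"rx": 0,"ry": 0,"rz": 0,"claw": 1},
    {"x": 0,"y": 0,"z": 0.03,"rx": 0,"ry": 0,"rz": 0,"claw": 1},
    {"x": 0,"y": 0,"z": 0.03,"rx": 0,"ry": 0,"rz": 0,"claw": 1},
    {"x": 0,"y": 0,"z": 0.03,"rx": 0,"ry": 0,"rz": 0,"claw": 1},
    {"x": 0,"y": 0,"z": 0.03,"rx": 0,"ry": 0,"rz": 0,"claw": 1}
  ]
}}

```text
time: 18.02
tool_pos: [0.4807, -0.0999, 0.1261]
tool_rot: [-3.141, 0.002, 2.998]
contact_force: [-0.4, -0.5, 0.2]
opening: 0.0917
grip_force: 0.0
```

>>> {"fn": "step_arm", "kwargs": {
  "steps": [
    {"x": -0.001,"y": 0.001,"z": 0.03,"rx": 0,"ry": 0,"rz": 0,"claw": 1},
    {"x": -0.001,"y": 0.001,"z": 0.05,"rx": 0,"ry": 0,"rz": 0,"claw": 1},
    {"x": -0.001,"y": 0.001,"z": 0.057,"rx": 0,"ry": 0,"rz": 0,"claw": 1},
    {"x": -0.001,"y": 0.001,"z": 0.057,"rx": 0,"ry": 0,"rz": 0,"claw": 1},
    {"x": -0.001,"y": 0.001,"z": 0.057,"rx": 0,"ry": 0,"rz": 0,"claw": 0},
    {"x": -0.001,"y": 0.001,"z": 0.057,"rx": 0,"ry": 0,"rz": 0,"claw": 0},
    {"x": -0.001,"y": 0.001,"z": 0.057,"rx": 0,"ry": 0,"rz": 0,"claw": 0}
  ]
}}

```text
time: 18.6
tool_pos: [0.4814, -0.0993, 0.083]
tool_rot: [-3.141, 0.002, 2.998]
contact_force: [0.2, -0.9, 0.2]
opening: 0.0763
grip_force: 0.0
```

>>> {"fn": "step_arm", "kwargs": {
  "squeeze": 25,
  "steps": [
    {"x": 0,"y": 0,"z": 0,"rx": 0,"ry": 0,"rz": 0,"claw": -1},
    {"x": 0,"y": 0,"z": 0,"rx": 0,"ry": 0,"rz": 0,"claw": -1},
    {"x": 0,"y": 0,"z": 0,"rx": 0,"ry": 0,"rz": 0,"claw": -1},
    {"x": 0,"y": 0,"z": 0,"rx": 0,"ry": 0,"rz": 0,"claw": -1}
  ]
}}

```text
time: 18.93
tool_pos: [0.4808, -0.0991, 0.0822]
tool_rot: [-3.141, 0.0, 2.998]
contact_force: [-0.7, -0.1, 0.5]
opening: 0.0494
grip_force: 0.0
```

>>> {"fn": "step_arm", "kwargs": {
  "steps": [
    {"x": 0,"y": 0,"z": 0,"rx": 0,"ry": 0,"rz": 0,"claw": -1},
    {"x": 0,"y": 0,"z": 0,"rx": 0,"ry": 0,"rz": 0,"claw": -1},
    {"x": 0,"y": 0,"z": 0,"rx": 0,"ry": 0,"rz": 0,"claw": -1}
  ]
}}

```text
time: 19.18
tool_pos: [0.4809, -0.0984, 0.0821]
tool_rot: [3.141, 0.0, 2.997]
contact_force: [1.6, 4.7, 2.6]
opening: 0.0384
grip_force: 25.0
```

>>> {"fn": "step_arm", "kwargs": {
  "steps": [
    {"x": 0,"y": 0,"z": -0.0005,"rx": 0,"ry": 0,"rz": 0.13,"claw": -1},
    {"x": 0,"y": 0,"z": -0.001,"rx": 0,"ry": 0,"rz": 0.26,"claw": -1},
    {"x": 0,"y": 0,"z": -0.0016,"rx": 0,"ry": 0,"rz": 0.39,"claw": -1},
    {"x": 0,"y": 0,"z": -0.0022,"rx": 0,"ry": 0,"rz": 0.52,"claw": -1},
    {"x": 0,"y": 0,"z": -0.0028,"rx": 0,"ry": 0,"rz": 0.65,"claw": -1},
    {"x": 0,"y": 0,"z": -0.0036,"rx": 0,"ry": 0,"rz": 0.78,"claw": -1},
    {"x": 0,"y": 0,"z": -0.0044,"rx": 0,"ry": 0,"rz": 0.9,"claw": -1},
    {"x": 0,"y": 0,"z": -0.005,"rx": 0,"ry": 0,"rz": 1,"claw": -1}
  ]
}}

```text
time: 19.85
tool_pos: [0.4812, -0.0979, 0.0857]
tool_rot: [3.14, -0.001, 2.207]
contact_force: [2.8, 7.8, 1.6]
opening: 0.0385
grip_force: 25.0
```

>>> {"fn": "step_arm", "kwargs": {
  "steps": [
    {"x": 0,"y": 0,"z": -0.0005,"rx": 0,"ry": 0,"rz": 0.12,"claw": -1},
    {"x": 0,"y": 0,"z": -0.001,"rx": 0,"ry": 0,"rz": 0.22,"claw": -1},
    {"x": 0,"y": 0,"z": -0.001,"rx": 0,"ry": 0,"rz": 0.22,"claw": -1}
  ]
}}

```text
time: 20.1
tool_pos: [0.4814, -0.0979, 0.0869]
tool_rot: [3.14, -0.001, 2.035]
contact_force: [2.8, 8.5, 4.1]
opening: 0.0389
grip_force: 25.0
```

>>> {"fn": "step_arm", "kwargs": {
  "steps": [
    {"x": 0,"y": 0,"z": 0,"rx": 0,"ry": 0,"rz": 0,"claw": 1},
    {"x": 0,"y": 0,"z": 0,"rx": 0,"ry": 0,"rz": 0,"claw": 1},
    {"x": 0,"y": 0,"z": 0,"rx": 0,"ry": 0,"rz": 0,"claw": 1},
    {"x": 0,"y": 0,"z": 0,"rx": 0,"ry": 0,"rz": 0,"claw": 1},
    {"x": 0,"y": 0,"z": 0,"rx": 0,"ry": 0,"rz": 0,"claw": 1},
    {"x": 0,"y": 0,"z": -0.05,"rx": 0,"ry": 0,"rz": 0,"claw": 1},
    {"x": 0,"y": 0,"z": -0.1,"rx": 0,"ry": 0,"rz": 0,"claw": 1},
    {"x": 0,"y": 0,"z": -0.15,"rx": 0,"ry": 0,"rz": 0,"claw": 1},
    {"x": 0.05,"y": 0,"z": -0.2,"rx": 0,"ry": 0,"rz": 0,"claw": 1},
    {"x": 0.06,"y": 0,"z": -0.25,"rx": 0,"ry": 0,"rz": 0,"claw": 1},
    {"x": 0.06,"y": 0,"z": -0.27,"rx": 0,"ry": 0,"rz": 0,"claw": 1},
    {"x": 0.06,"y": 0,"z": -0.27,"rx": 0,"ry": 0,"rz": 0,"claw": 1}
  ]
}}

```text
time: 21.1
tool_pos: [0.462, -0.0588, 0.2942]
tool_rot: [3.135, 0.007, 2.041]
contact_force: [0.4, -0.4, 0.3]
opening: 0.0919
grip_force: 0.0
```

```bash
python3 - <<'E'
from h import *
ps=pose(); print(ps[0].round(4))
im,d=read_camera("wrist"); cv2.imwrite("pics/w6.png",im)
hsv=cv2.cvtColor(im,cv2.COLOR_BGR2HSV); m=cv2.inRange(hsv,(0,170,80),(6,255,255))|cv2.inRange(hsv,(174,170,80),(180,255,255))
rr,cc,P=cloud("wrist",d,ps); k=(m[rr,cc]>0)&(np.hypot(P[:,0]-.481,P[:,1]+.098)<.014); print(k.sum(),np.percentile(P[k,2],[10,50,90]))
for o in rims("wrist",im,d,ps): print("w",o)
im,d=read_camera("scene"); cv2.imwrite("pics/s6.png",cv2.resize(im[150:290,240:400],None,fx=4,fy=4))
E
```

```text
[ 0.462  -0.0588  0.2942]
267 [0.11654956 0.11760869 0.11852959]
w ([328, 0, 73, 60, 3447], np.float64(0.1217), array([0.453 , 0.1419]), 548, 0.0012)
w ([451, 4, 67, 71, 3530], np.float64(0.0882), array([0.5857, 0.1906]), 3285, 0.0054)
```

View pics/w6.png

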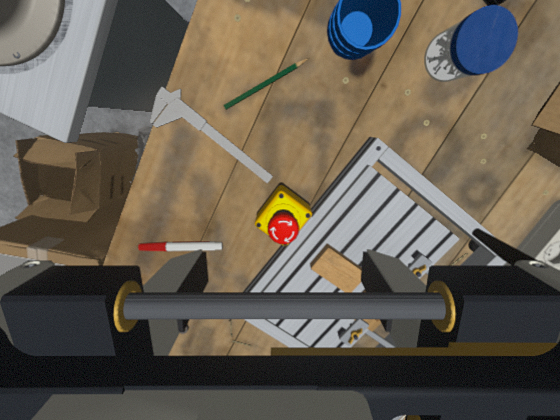

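View pics/s6.png

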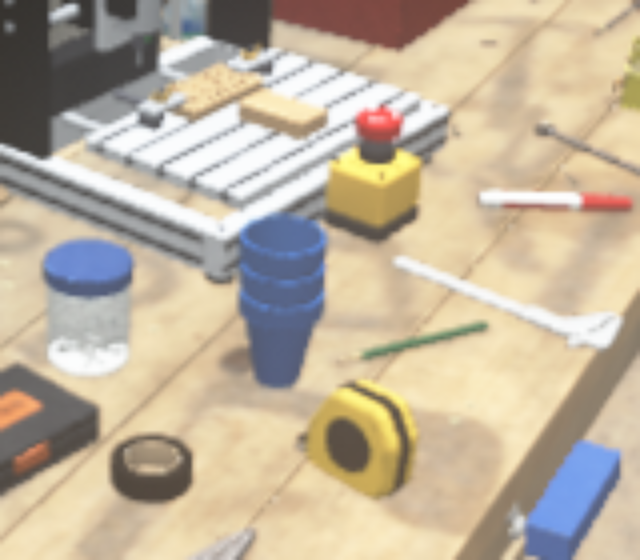

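The wrist view shows the red head at (227,284). It measures 0.1176 m high, so it has popped up. The scene crop shows the stack intact at (285,300), everything else in place and the arm clear.

```bash
python3 -c "
from cell import robot
print(robot.hand_in())"
```

```text
the job is handed in; nothing more can be done
None
```

I latched the stop button, nested both bed cups fully in the third cup, twisted the button until it popped up again (measured at 117.6 mm), and handed the job in at about 21 s; no verdict came back.

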